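# Swing a plank about a dowel post into line with the fence

### The arm

A 7-joint arm with a two-finger parallel gripper is mounted at the origin on a cart in front of the work surface, level with it; the furniture and walls round the work are solid. World frame = base frame: x ahead of the robot, y to its left, z up, the work surface at z = 0. Lengths are in m, angles in rad, forces in N, time in s.
With the tool pointing down it reaches from about 0.425 to 0.875 m from the base axis. Payload 8.4 kg.
Tool frame: the origin (TCP) lies between the finger pads; the fingertips stand r.tip_reach ahead of it and the grasp point (between the pads) lies 11 mm behind it (r.tip_reach is the distance from the TCP to the fingertips, in m); z points along the fingers, y is the line along which they close (so a half turn about z gives the same grasp; the last joint's range is limited). The gripper opens to 85 mm and grips with 20 to 120 N. Pads are 22 mm wide; open, the fingers measure 114 mm over their backs; the gripper's body (76 mm by 85 mm) begins 54 mm behind the grasp point. The pads swing forward as they close: fully open they stand 13 mm farther back than shut.
Start: joints at [-1.377, 0.333, 0.04, 1.465, -0.013, 1.343, -0.059], TCP at [0.188, 0.622, 0.239] pointing down, gripper open.
Joint ranges: [-2.58, 2.58], [-0.38, 2.09], [-1.3, 1.39], [0.25, 2.4], [-1.5, 4.64], [0.08, 2.09], [-2.65, 2.65]. Speed limits (rad/s): [2.22, 2.22, 2.79, 2.79, 3.14, 3.14, 3.14].

### API

Orientations are given as [roll, pitch, yaw] about the fixed x, y, z axes, in that order (R = Rz(yaw) Ry(pitch) Rx(roll)).
In Python, from bench import r gives the robot as it stands.
- The arm moves only by the tool drive_tool, never from a script. Its argument "rows" is one flat list of numbers, 7 for each row, row after row: the shift along the tool's x, y, z in mm, then the turn, a rotation vector about the tool's x, y, z in degrees, then the closure, from -1 (fully open) to 1 (shut). In form: [dx, dy, dz, ax, ay, az, gripper, dx, dy, dz, ax, ay, az, gripper, ...]. A call has exactly 5 rows; each row shifts and turns the commanded pose from where the row before left it, along the tool's axes as they then stand; what a row does not reach is not made up. A row lasts 1/10 s, in which the tool goes at most 50 mm and 8.59 degrees, less where a joint would pass 70% of its speed; a pose out of reach is approached as far as the arm can. A call with a gripper value outside its range is refused whole. The fingers move at their own pace and stop on an object; "force" is the grip in N (left out, the last holds). Time passes only in rows, so rows that do not move let the fingers close, or fill a call up. It gives the time, the measured TCP pose, the force, the opening and the grip force at its end, in the units of the state.
- r.get_state(): the state, without advancing time (a new reading comes with each control period).
- r.capture(name): name is "scene" or "top" or "wrist"; returns (picture, depth): 420x560x3 uint8, red, green, blue; 420x560 float32, m along the optical axis (not along the pixel's ray), 0 where there is no reading.
- r.camera_info(name): a dict with "fov_y" (degrees; the focal length in pixels is half the picture's height over the tangent of half this angle, whatever the lens; pixels are square), "cx", "cy" (the principal point, pixels), "world_to_cam" (4x4, takes a point from world to camera coordinates). Camera axes: x right, y up, looking along -z (the intrinsics and any distortion apply to the point x, -y, -z); pixel columns grow to the right and rows downward; lengths in m; the calibration is good to about 2 mm. The wrist camera is an equidistant fisheye: a pixel r from the principal point sees the ray r / f radians off the axis. A picture is of the moment at which its call begins: read the wrist's pose just before it. camera_info takes no time and is no camera call; for the wrist camera it gives the pose at the moment of the call.
- r.close_job(): hands the job in; it is judged then, once.
Trained networks look in the newest picture that a camera, given by its name, has taken for a name from the list of things; names that differ only in an ending like _2 or _b are one class to them, and where a whole thing is asked for, a point or a joint stands for the part that bears it (a point fixed in the world has none). Each returns a list of dicts, best first, with "conf" (0 to 1); they miss things now and then, are a little off and sometimes report something else, mostly with a low value. They report only what shows in the picture. A call takes as long as a camera call.
- r.boxes_of(query, camera): "bbox" ([left, top, right, bottom] in pixels, round what is visible of it).
- r.spot_point(query, camera): "uv" ([column, row] in pixels: a listed point, or the origin of a listed thing).
The state is a dict: "time": time; "joint_positions": joint angles; "joint_vel": joint speeds; "joint_efforts": joint torques, N m; "tool_pos": TCP position; "orientation": TCP orientation; "ft_force": force on the tool from outside, world axes, zero at the start; "ft_torque": the same for the moment, N m; "finger_gap": finger opening in m; "grasp_force": force on a finger pad.
Only numpy, scipy, OpenCV 4.12 (cv2) and the standard library are available. Lean on these libraries where they do the work, as an engineer would, in place of code of your own. Each camera call takes 0.05 s, during which the arm holds its last target. There are 200 camera calls.

### The job

On the assembly board a plank lies askew with one end tucked between the steel post and the fence. Without lifting the plank off the board, push its free end so that it pivots against the post and swings into line with the fence; then press it home, flush along the fence, with a steady firm push of about 10 N held for a second, and leave it flush with that end butted against the end stop. The fence is held only by its clamping knobs, so do not push so hard that it shifts, and leave the other things on the bench alone.

Things in the scene. Friction and masses are not known exactly. Their poses are not given: they have to be found in the camera images.
- jig: Fixed plywood assembly board, 12 mm thick, top at z = 0.012. Its y axis runs along the fence, its x axis points from the robot's side towards the fence. Origin on the bench; the board spans x -200 to +100 mm and y -200 to +200 mm in this frame.
- post: Fixed upright steel post, 16 mm diameter, 38 mm high, on the board; origin at its foot on the board's top. It stands on the near (-x) side of the plank's pivot end; the clear gap between post and fence face is 72 mm.
- fence: Dark wooden fence rail, 330 mm long (y -183 to +147 mm in its frame), 22 mm thick, 30 mm high; origin on its near face at the board's top. Its face looks along its -x; y runs along the face towards the end stop. It sits at x = +60 mm in the jig's frame, clamped only by friction: it slips along the jig's +x when pushed with more than about 35 N.
- end_stop (a point): Centre of the face of the fixed wooden end stop, a block 62 mm wide and 30 mm high at the +y end of the fence, 14 mm above the board. The face looks along the jig's -y.
- plank_centre (a point): Centre of the loose pale plank, 280 mm long (y), 60 wide (x), 28 thick (z), 0.29 to 0.59 kg. It stands on two 6 mm cross cleats beneath it at y = -90 and +30 mm, so it spans z = 0.018 to 0.046 and its +y end overhangs. That end lies between post and fence, -x edge beside the post; the -y end starts swung 22 to 40 degrees towards the robot. In place its x, y match the fence's.
- whetstone: Bystander on the board: dark grey sharpening stone, 105 x 45 x 22 mm, on the robot's side of the post. Origin under its centre.
- mallet: Bystander: round wooden carving mallet lying on the left, 276 mm long.
- block_plane: Bystander: small metal hand plane left of the board, 160 x 46 x 43 mm.
- gouge: Bystander: carving gouge with wooden handle lying left of the board, 290 mm long.
- short_offcut: Bystander: short wood offcut 160 x 42 x 30 mm lying right of the board; not the plank.
- v_tool: Bystander: carving tool with wooden handle lying right of the board, 240 mm long.

How it is judged:
By the outcome, as a careful person would: the job done as asked, in the order asked, and still so for the second after the job is handed in, with the robot touching nothing.
It also fails if it takes over 54 s, if anything falls off the work surface, if the arm or the gripper's body presses on something with over 40 N, if the wrist force passes 120 N, or if a joint passes its speed limit or range.

## Working session

There is one attempt and no reset: what is moved stays moved. The work goes in short steps, Python scripts to look and compute and a tool call to move; the robot and the scene stay as the last step left them, time stands still between calls to the robot, and variables do not carry over. Pictures are saved under pics/ and viewed, at most 10 in all, crops included, and the job is handed in when it is done.

Besides the shell and the picture viewer there is one more tool, called after "Emit:" as name(argument=value, ...), one argument or row to a line, values as JSON. drive_tool: Moves the arm, as the interface text tells. Its arguments: {"type":"object","properties":{"rows":{"type":"array","items":{"type":"number"}},"force":{"type":"number"}},"required":["rows"]}

```bash
ls; mkdir -p pics; cat > h.py <<'E'
import numpy as np, cv2
from bench import r
def f(ci): return 210/np.tan(np.radians(ci['fov_y'])/2)
def px2w(cam,u,v,z):
    ci=r.camera_info(cam);F=f(ci);W=np.linalg.inv(np.array(ci['world_to_cam']))
    d=np.array([(u-ci['cx'])/F,-(v-ci['cy'])/F,-1.])
    if cam=='wrist':
        a=np.hypot(d[0],d[1]);d=np.array([d[0]/a*np.sin(a),d[1]/a*np.sin(a),-np.cos(a)])
    d=W[:3,:3]@d;o=W[:3,3];return o+d*(z-o[2])/d[2]
def w2px(cam,p):
    ci=r.camera_info(cam);F=f(ci);c=(np.array(ci['world_to_cam'])@np.append(p,1))[:3]
    return ci['cx']+F*c[0]/-c[2],ci['cy']-F*c[1]/-c[2]
E
python3 - <<'E'
from h import *
s=r.get_state();print(s,r.tip_reach)
for c in('scene','top'):
    im,d=r.capture(c);cv2.imwrite(f'pics/{c}0.png',im[:,:,::-1]);np.save(f'{c}d.npy',d)
    ci=r.camera_info(c);print(c,ci)
for q,z in(('post',.012),('fence',.012),('end_stop',.026),('plank_centre',.032),('whetstone',.012),('jig',0)):
    for c in('scene','top'):
        for o in r.spot_point(q,c)[:2]: print(q,c,o['uv'],round(o['conf'],2),px2w(c,*o['uv'],z).round(4))
E
```

```text
pics
{'time': 0.0, 'joint_positions': array([-1.37721027,  0.33390611,  0.03982525,  1.46627519, -0.01340525,
        1.34325972, -0.05846545]), 'joint_vel': array([ 0.00012537, -0.00017438, -0.00064593, -0.00071816, -0.00043454,
        0.00032413,  0.00131068]), 'joint_efforts': array([ 2.52665541e-05, -6.58557987e+01,  1.36532228e+00, -4.05554295e+01,
        1.68079213e-02,  1.27789806e-02, -6.43339462e-06]), 'tool_pos': array([0.18747448, 0.62192581, 0.23842174]), 'orientation': array([-3.14001204e+00,  8.66818656e-05,  2.84886863e+00]), 'ft_force': array([-0.29715295, -0.00102973, -0.17396311]), 'ft_torque': array([-0.00305804, -0.00359306,  0.00524448]), 'grasp_force': 0.0, 'finger_gap': 0.08531996326941269} 0.008
scene {'fov_y': 55.57970516008772, 'cx': 279.05244296167285, 'cy': 199.4754802336224, 'world_to_cam': array([[ 0.79043946, -0.61253662,  0.00208651, -0.36242242],
       [ 0.28394441,  0.36942615,  0.88481631, -0.2463965 ],
       [-0.5427532 , -0.69880127,  0.46593535, -1.16336249],
       [ 0.        ,  0.        ,  0.        ,  1.        ]])}
top {'fov_y': 55.2786
[... 460 characters left out ...]
9 -0.416   0.012 ]
post scene [300.8, 212.4] 0.52 [0.5983 0.0455 0.012 ]
post top [288.9, 206.0] 0.52 [0.5774 0.0511 0.012 ]
fence scene [336.9, 219.6] 0.58 [ 0.6688 -0.0764  0.012 ]
fence top [318.6, 178.2] 0.76 [ 0.6822 -0.0678  0.012 ]
fence top [168.1, 206.6] 0.59 [0.5892 0.5181 0.012 ]
end_stop scene [302.7, 197.8] 0.81 [0.6646 0.112  0.026 ]
plank_centre scene [319.2, 224.3] 0.89 [ 0.5712 -0.0847  0.032 ]
plank_centre top [322.7, 204.8] 0.59 [ 0.5766 -0.0773  0.032 ]
whetstone top [288.2, 239.1] 0.58 [0.45   0.0579 0.012 ]
jig scene [322.9, 228.2] 0.67 [ 0.6005 -0.0749  0.    ]
jig scene [368.0, 296.0] 0.49 [ 0.4529 -0.415  -0.    ]
jig top [318.4, 194.0] 0.89 [ 0.6218 -0.0661  0.    ]
```

```bash
python3 - <<'E'
import cv2
im=cv2.imread('pics/top0.png');cv2.imwrite('pics/t1.png',cv2.resize(im[120:290,200:430],None,fx=3.4,fy=3.4,interpolation=cv2.INTER_CUBIC))
E
```

```text
(no output)
```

View pics/t1.png

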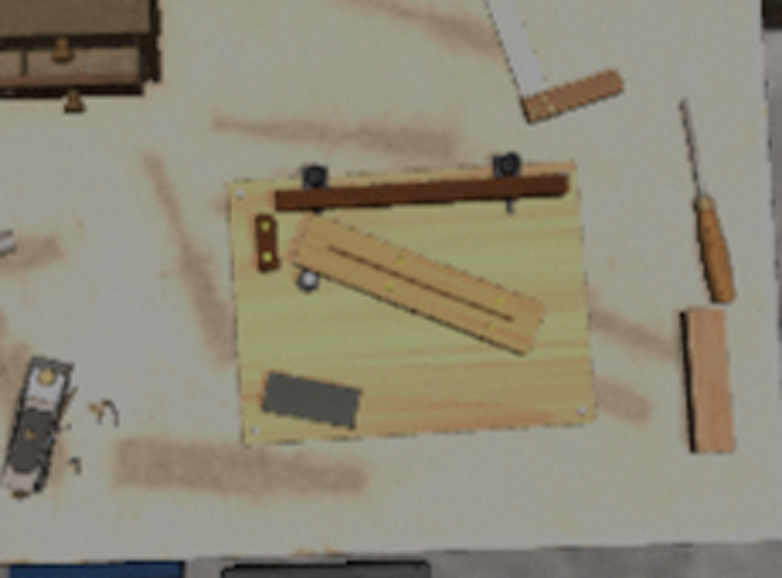

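View pics/scene0.png

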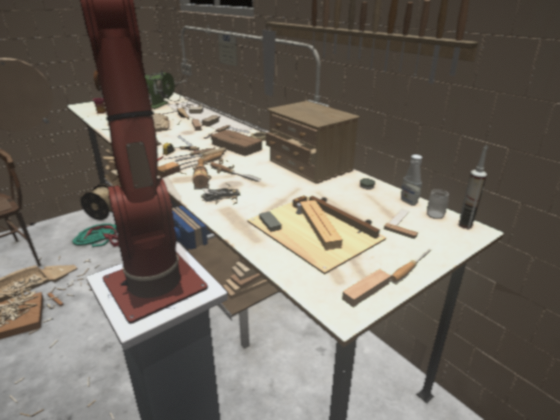

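The plank lies askew, with its left end (crop ≈ (300,238)) between the post (308,278) and the fence. Its free end is at (537,330), the end stop is at (265,243), and the bystanders are clear of it. Next I work out the geometry.

```bash
python3 - <<'E'
from h import *
W=np.linalg.inv(np.array(r.camera_info('top')['world_to_cam']));print('cam',W[:3,3])
def c(x,y,z): return px2w('top',200+x/3.4,120+y/3.4,z)[:2].round(4)
P={'jigTL':(232,182,.012),'jigTR':(575,165,.012),'jigBR':(595,421,.012),'jigBL':(245,444,.012),'fenceL':(278,211,.042),'fenceR':(568,193,.042),
'p1':(310,215,.046),'p2':(291,262,.046),'p3':(526,354,.046),'p4':(547,305,.046),'post':(308,276,.05),'stopU':(275,215,.042),'stopD':(278,268,.042)}
for k,v in P.items(): print(k,c(*v))
a=c(*P['p3'])-c(*P['p2']);print('plank len',np.hypot(*a),'ang',np.degrees(np.arctan2(a[1],a[0])))
a=c(*P['fenceL'])-c(*P['fenceR']);print('fence ang',np.degrees(np.arctan2(a[1],a[0])),np.hypot(*a))
a=c(*P['jigTL'])-c(*P['jigTR']);print('jig',np.degrees(np.arctan2(a[1],a[0])))
a=c(*P['jigBL'])-c(*P['jigBR']);print('jig',np.degrees(np.arctan2(a[1],a[0])))
E
```

```text
cam [0.4624303  0.11091018 1.55848477]
jigTL [0.7064 0.1273]
jigTR [ 0.7142 -0.2658]
jigBR [ 0.4218 -0.2747]
jigBL [0.4079 0.1213]
fenceL [0.6674 0.0764]
fenceR [ 0.6779 -0.2492]
p1 [0.6613 0.0409]
p2 [0.6092 0.0638]
p3 [ 0.499  -0.1933]
p4 [ 0.5527 -0.2191]
post [0.5927 0.0456]
stopU [0.663  0.0799]
stopD [0.6033 0.0784]
plank len 0.2797220942292546 ang -113.20128007753453
fence ang 91.84704321123948 0.3257692588320758
jig 91.13672969360672
jig 92.01031438319667
```

Emit:
drive_tool(
  rows=[-45,-8,0,0,0,4,1,-45,-8,0,0,0,4,1,-45,-8,0,0,0,4,1,-45,-8,0,0,0,4,1,-45,-8,0,0,0,4,1],
  force=60,
)

```text
time: 1.2
tool_pos: [0.3757, 0.4911, 0.2394]
orientation: [3.141, 0.0, 2.497]
ft_force: [-0.1, -0.9, 0.2]
finger_gap: 0.0124
grasp_force: 0.0
```

Emit:
drive_tool(
  rows=[-45,-8,0,0,0,4,1,-45,-8,0,0,0,4,1,-45,-8,0,0,0,4,1,-45,-8,0,0,0,4,1,-45,-8,0,0,0,4,1],
)

```text
time: 1.7
tool_pos: [0.5061, 0.3048, 0.2395]
orientation: [3.141, -0.0, 2.148]
ft_force: [1.2, 1.1, -0.0]
finger_gap: 0.0002
grasp_force: 0.0
```

Emit:
drive_tool(
  rows=[-45,-8,0,0,0,4,1,-45,-8,0,0,0,4,1,-45,-8,0,0,0,4,1,-45,-8,0,0,0,4,1,-45,-8,0,0,0,4,1],
)

```text
time: 2.2
tool_pos: [0.5649, 0.085, 0.2395]
orientation: [3.141, -0.0, 1.799]
ft_force: [1.0, 0.2, 0.1]
finger_gap: -0.0002
grasp_force: 0.0
```

Emit:
drive_tool(
  rows=[-31,-17,0,0,0,2.3,1,-31,-17,0,0,0,2.3,1,-31,-17,0,0,0,2.3,1,-31,-17,0,0,0,2.3,1,-31,-17,0,0,0,2.3,1],
)

```text
time: 2.7
tool_pos: [0.5028, -0.081, 0.2394]
orientation: [3.141, -0.0, 1.598]
ft_force: [-0.4, 0.5, -0.1]
finger_gap: 0.0002
grasp_force: 0.0
```

```bash
python3 - <<'E'
from h import *
s=r.get_state();print(s['tool_pos'],s['orientation'],s['joint_positions'].round(2),s['ft_force'])
ci=r.camera_info('wrist');im,d=r.capture('wrist');cv2.imwrite('pics/w1.png',cv2.resize(im[:,:,::-1],None,fx=1.4,fy=1.4));print(ci);np.save('w1M.npy',ci['world_to_cam'])
for q,z in(('post',.012),('fence',.012),('end_stop',.026),('plank_centre',.032)):
    for o in r.spot_point(q,'wrist')[:2]: print(q,o['uv'],round(o['conf'],2),px2w('wrist',*o['uv'],z).round(4))
E
```

```text
[ 0.50275557 -0.08099233  0.23943464] [ 3.14129928e+00 -9.52853502e-05  1.59829314e+00] [-0.57  0.03  0.66  1.83 -0.02  1.29  0.13] [-0.43206539  0.48580979 -0.14344798]
{'fov_y': 65.70646984690485, 'cx': 276.32462096670133, 'cy': 212.91322606877867, 'world_to_cam': array([[ 0.99960944,  0.02792405,  0.00110141, -0.50020024],
       [-0.0266843 ,  0.96545337, -0.25920599,  0.12521503],
       [-0.00830144,  0.25907536,  0.96582143, -0.35409675],
       [ 0.        ,  0.        ,  0.        ,  1.        ]])}
post [355.3, 77.4] 0.84 [0.5872 0.0424 0.012 ]
fence [420.6, 172.9] 0.62 [ 0.6759 -0.0594  0.012 ]
end_stop [399.2, 48.6] 0.97 [0.6355 0.0854 0.026 ]
end_stop [236.8, 67.2] 0.44 [0.4576 0.0511 0.026 ]
plank_centre [348.4, 186.1] 0.95 [ 0.5819 -0.0725  0.032 ]
```

View pics/w1.png

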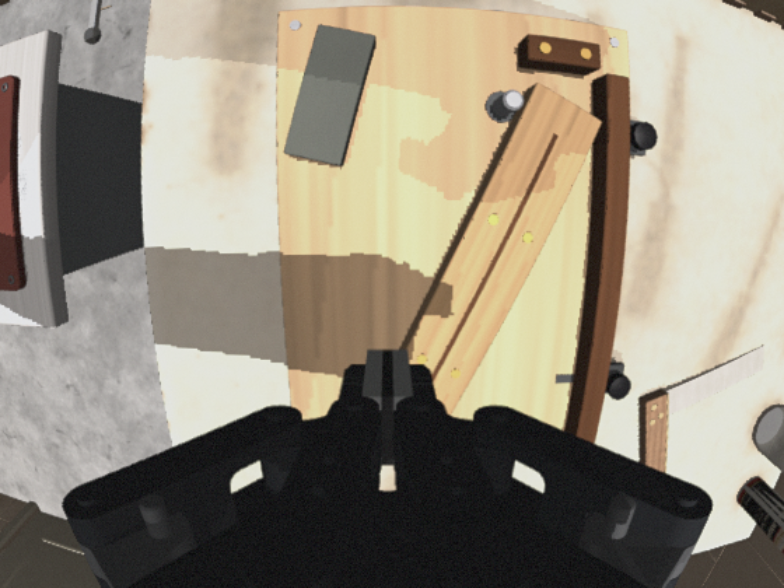

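The wrist view agrees with the top view: post at (510,103), end stop at (560,55), and the plank running from (570,103) down to behind the fingers. I'll go to the near side of the free end and descend.

Emit:
drive_tool(
  rows=[-23,-12,0,0,0,0,1,-23,-12,0,0,0,0,1,-23,-11,0,0,0,0,1,0,0,45,0,0,0,1,0,0,45,0,0,0,1],
)

```text
time: 3.45
tool_pos: [0.4722, -0.1487, 0.1493]
orientation: [3.138, -0.0, 1.602]
ft_force: [1.1, 1.1, -0.9]
finger_gap: 0.0003
grasp_force: 0.0
```

Emit:
drive_tool(
  rows=[0,0,40,0,0,0,1,0,0,30,0,0,0,1,0,0,25,0,0,0,1,0,0,18,0,0,0,1,0,0,0,0,0,0,1],
)

```text
time: 3.95
tool_pos: [0.4695, -0.1477, 0.034]
orientation: [-3.137, 0.0, 1.603]
ft_force: [-0.2, -0.5, 0.2]
finger_gap: -0.0001
grasp_force: 0.0
```

Emit:
drive_tool(
  rows=[0,6,0,0,0,0,1,0,6,0,0,0,0,1,0,6,0,0,0,0,1,0,6,0,0,0,0,1,0,6,0,0,0,0,1],
)

```text
time: 4.45
tool_pos: [0.5017, -0.1479, 0.0367]
orientation: [3.141, -0.0, 1.601]
ft_force: [-2.8, -1.2, 0.4]
finger_gap: -0.0001
grasp_force: 1.0
```

Emit:
drive_tool(
  rows=[0,5,0,0,0,0,1,0,5,0,0,0,0,1,0,5,0,0,0,0,1,0,5,0,0,0,0,1,0,5,0,0,0,0,1],
)

```text
time: 4.95
tool_pos: [0.5262, -0.1473, 0.0363]
orientation: [-3.141, 0.0, 1.601]
ft_force: [-1.6, -1.4, 0.2]
finger_gap: 0.0
grasp_force: 0.9
```

Emit:
drive_tool(
  rows=[0,5,0,0,0,0,1,0,5,0,0,0,0,1,0,5,0,0,0,0,1,0,5,0,0,0,0,1,0,5,0,0,0,0,1],
)

```text
time: 5.45
tool_pos: [0.5513, -0.1465, 0.0363]
orientation: [-3.142, 0.0, 1.601]
ft_force: [-2.6, -0.8, -0.6]
finger_gap: 0.0004
grasp_force: 0.9
```

Emit:
drive_tool(
  rows=[0,5,0,0,0,0,1,0,5,0,0,0,0,1,0,5,0,0,0,0,1,0,4,0,0,0,0,1,0,0,0,0,0,0,1],
)

```text
time: 5.95
tool_pos: [0.5707, -0.1457, 0.0364]
orientation: [3.141, 0.0, 1.601]
ft_force: [-0.2, 0.1, -0.1]
finger_gap: -0.0002
grasp_force: 0.0
```

```bash
cat > look.py <<'E'
from h import *
import sys
s=r.get_state();print(s['time'],s['tool_pos'].round(4),s['orientation'].round(3),s['ft_force'].round(1))
im,d=r.capture('top');cv2.imwrite(f'pics/{sys.argv[1]}.png',cv2.resize(im[150:240,260:385],None,fx=6,fy=6,interpolation=cv2.INTER_CUBIC)[:,:,::-1])
E
python3 look.py t2
```

```text
5.95 [ 0.5707 -0.1457  0.0364] [3.141 0.    1.601] [-0.2  0.1 -0.1]
```

View pics/t2.png

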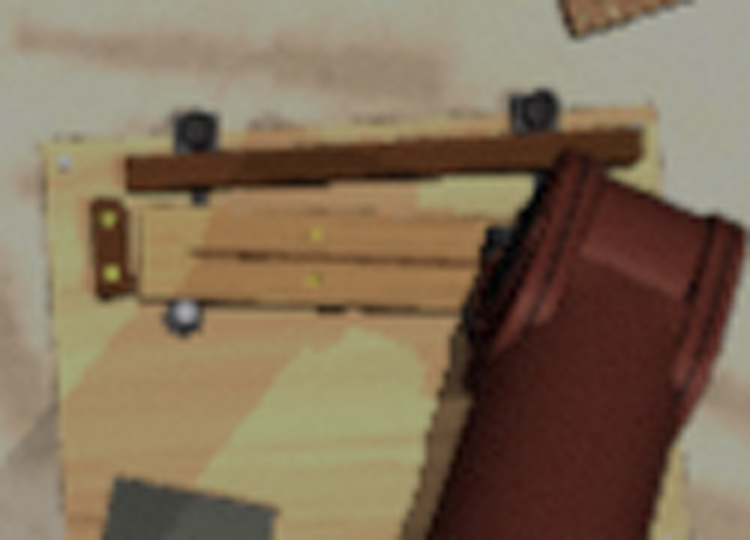

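The plank is now about 5° from the fence, its pivot end is beside the post at (183,315), and there is a gap of about 8 mm to the end stop at (133,250).

Emit:
drive_tool(
  rows=[0,4,0,0,0,0,1,0,4,0,0,0,0,1,0,4,0,0,0,0,1,0,4,0,0,0,0,1,0,2,0,0,0,0,1],
)

```text
time: 6.5
tool_pos: [0.5883, -0.1455, 0.0364]
orientation: [3.142, 0.0, 1.601]
ft_force: [-3.2, -0.4, 2.4]
finger_gap: -0.0003
grasp_force: 1.9
```

```bash
python3 look.py t3
```

```text
6.5 [ 0.5883 -0.1455  0.0364] [3.142 0.    1.601] [-3.2 -0.4  2.4]
```

View pics/t3.png

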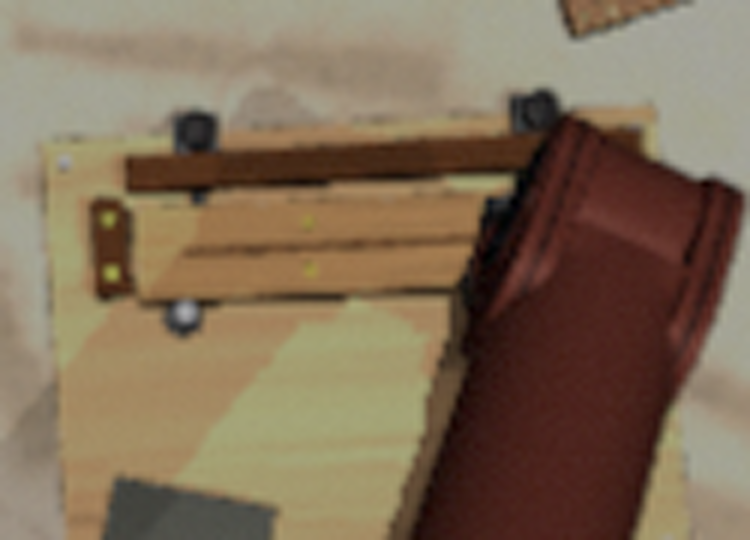

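Emit:
drive_tool(
  rows=[0,2,0,0,0,0,1,0,2,0,0,0,0,1,0,0,0,0,0,0,1,0,-12,0,0,0,0,1,0,-12,0,0,0,0,1],
)

```text
time: 7.05
tool_pos: [0.5673, -0.1457, 0.0362]
orientation: [3.141, -0.0, 1.601]
ft_force: [-0.7, 0.8, 0.3]
finger_gap: -0.0
grasp_force: 0.0
```

Emit:
drive_tool(
  rows=[-25,0,0,0,0,0,1,-30,0,0,0,0,0,1,-30,0,0,0,0,0,1,-20,0,0,0,0,0,1,0,0,0,0,0,0,1],
)

```text
time: 7.55
tool_pos: [0.5694, -0.2546, 0.0368]
orientation: [3.141, 0.002, 1.596]
ft_force: [-0.1, -0.2, 0.6]
finger_gap: -0.0001
grasp_force: 0.0
```

```bash
python3 look.py t4; python3 - <<'E'
from h import *
im,d=r.capture('wrist');cv2.imwrite('pics/w2.png',cv2.resize(im[:,:,::-1],None,fx=1.4,fy=1.4))
for q,z in(('end_stop',.026),('plank_centre',.032)):
  for o in r.spot_point(q,'wrist')[:1]: print(q,o['uv'],round(o['conf'],2),px2w('wrist',*o['uv'],z).round(4))
E
```

```text
7.55 [ 0.5694 -0.2546  0.0368] [3.141e+00 2.000e-03 1.596e+00] [-0.1 -0.2  0.6]
```

View pics/t4.png

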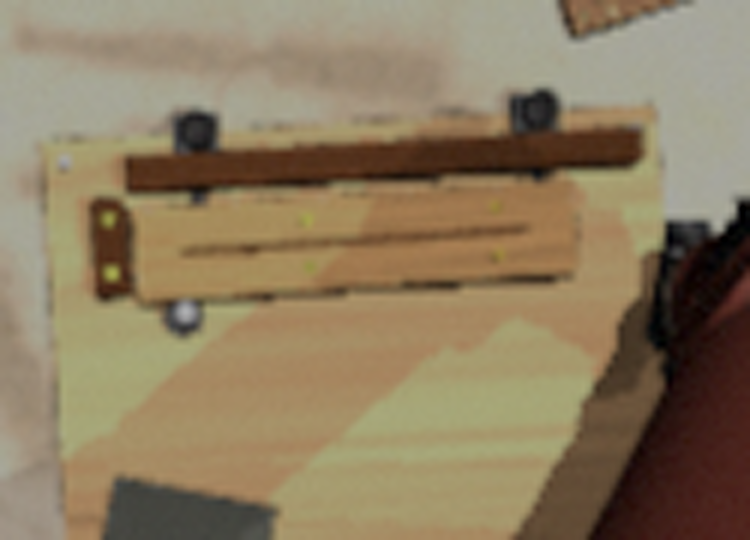

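The plank is now parallel to the fence, with gaps of about 8 mm to the fence and 3 mm to the stop; its free end is at (577,230). I'll go to that end and butt the plank lightly.

Emit:
drive_tool(
  rows=[0,22,0,0,0,0,1,0,22,0,0,0,0,1,0,18,0,0,0,0,1,10,0,0,0,0,0,1,8,0,0,0,0,0,1],
)

```text
time: 8.25
tool_pos: [0.6322, -0.2291, 0.0359]
orientation: [-3.141, -0.001, 1.602]
ft_force: [-0.8, 0.6, -1.1]
finger_gap: -0.0001
grasp_force: 0.0
```

Emit:
drive_tool(
  rows=[4,0,0,0,0,0,1,4,0,0,0,0,0,1,4,0,0,0,0,0,1,3,0,0,0,0,0,1,3,0,0,0,0,0,1],
)

```text
time: 8.75
tool_pos: [0.6318, -0.213, 0.0364]
orientation: [3.142, 0.0, 1.601]
ft_force: [0.2, -0.0, 0.3]
finger_gap: -0.0001
grasp_force: 0.0
```

Emit:
drive_tool(
  rows=[1.5,0,0,0,0,0,1,1.5,0,0,0,0,0,1,1.5,0,0,0,0,0,1,1,0,0,0,0,0,1,0,0,0,0,0,0,1],
)

```text
time: 9.25
tool_pos: [0.6317, -0.2079, 0.0364]
orientation: [-3.142, 0.0, 1.601]
ft_force: [-0.9, -3.2, -0.4]
finger_gap: 0.0002
grasp_force: 1.8
```

Emit:
drive_tool(
  rows=[0.5,0,0,0,0,0,1,0.5,0,0,0,0,0,1,0.5,0,0,0,0,0,1,0.5,0,0,0,0,0,1,0,0,0,0,0,0,1],
)

```text
time: 9.75
tool_pos: [0.6313, -0.2079, 0.0365]
orientation: [3.142, 0.003, 1.599]
ft_force: [-0.6, -8.2, -1.9]
finger_gap: 0.0002
grasp_force: 4.3
```

Butted: the force rises to 8 N with no further motion. Now I'll go round to the near side, at mid-length.

Emit:
drive_tool(
  rows=[-15,0,0,0,0,0,1,-15,0,0,0,0,0,1,0,-30,0,0,0,0,1,0,-30,0,0,0,0,1,0,-25,0,0,0,0,1],
)

```text
time: 10.25
tool_pos: [0.546, -0.2392, 0.0362]
orientation: [-3.141, -0.0, 1.6]
ft_force: [0.1, 0.1, -0.3]
finger_gap: -0.0001
grasp_force: 0.0
```

Emit:
drive_tool(
  rows=[40,0,0,0,0,0,1,40,0,0,0,0,0,1,40,0,0,0,0,0,1,40,0,0,0,0,0,1,17,0,0,0,0,0,1],
)

```text
time: 10.75
tool_pos: [0.5425, -0.0572, 0.0363]
orientation: [-3.141, -0.002, 1.604]
ft_force: [-0.4, 0.3, -0.4]
finger_gap: -0.0
grasp_force: 0.0
```

Emit:
drive_tool(
  rows=[0,12,0,0,0,0,1,0,12,0,0,0,0,1,0,10,0,0,0,0,1,0,6,0,0,0,0,1,0,3,0,0,0,0,1],
)

```text
time: 11.25
tool_pos: [0.586, -0.0612, 0.0362]
orientation: [-3.141, 0.001, 1.599]
ft_force: [0.3, 0.8, -0.0]
finger_gap: -0.0001
grasp_force: 0.0
```

Emit:
drive_tool(
  rows=[0,2,0,0,0,0,1,0,2,0,0,0,0,1,0,2,0,0,0,0,1,0,2,0,0,0,0,1,0,0,0,0,0,0,1],
)

```text
time: 11.75
tool_pos: [0.5919, -0.0599, 0.0361]
orientation: [-3.139, -0.0, 1.6]
ft_force: [-5.0, 0.2, 3.9]
finger_gap: -0.0001
grasp_force: 2.7
```

Emit:
drive_tool(
  rows=[0,1,0,0,0,0,1,0,1,0,0,0,0,1,0,1,0,0,0,0,1,0,1,0,0,0,0,1,0,0,0,0,0,0,1],
)

```text
time: 12.25
tool_pos: [0.5957, -0.0597, 0.0361]
orientation: [-3.139, -0.001, 1.601]
ft_force: [-7.2, -0.3, 5.4]
finger_gap: -0.0004
grasp_force: 3.2
```

Emit:
drive_tool(
  rows=[0,1,0,0,0,0,1,0,1,0,0,0,0,1,0,1,0,0,0,0,1,0,0,0,0,0,0,1,0,0,0,0,0,0,1],
)

```text
time: 12.75
tool_pos: [0.5989, -0.06, 0.0362]
orientation: [-3.139, -0.0, 1.6]
ft_force: [-4.9, -0.6, 2.9]
finger_gap: -0.0003
grasp_force: 2.6
```

```bash
python3 look.py t5; python3 - <<'E'
from h import *
im,d=r.capture('wrist');cv2.imwrite('pics/w3.png',cv2.resize(im[:,:,::-1],None,fx=1.4,fy=1.4))
E
```

```text
12.75 [ 0.5989 -0.06    0.0362] [-3.139 -0.     1.6  ] [-4.9 -0.6  2.9]
```

View pics/w3.png

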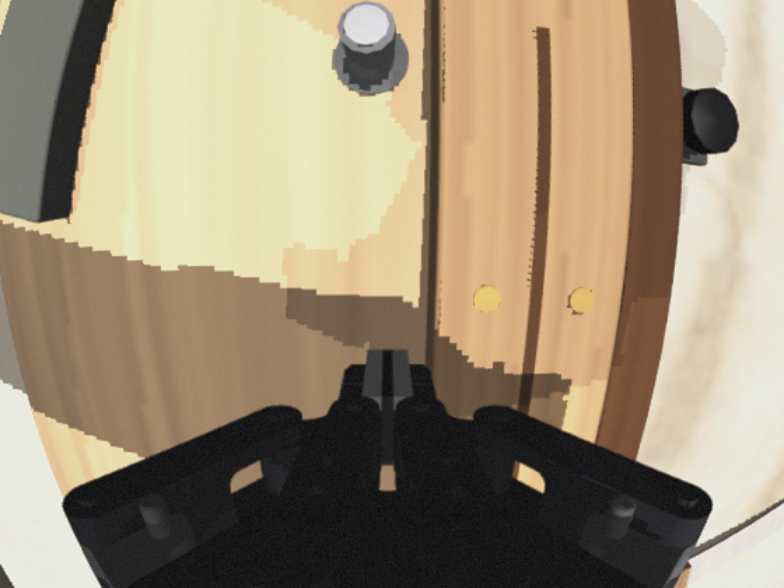

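The plank's far edge (x≈632 px) now meets the fence edge with hardly any gap showing. Now I press further, in small steps.

Emit:
drive_tool(
  rows=[0,0.7,0,0,0,0,1,0,0.7,0,0,0,0,1,0,0.6,0,0,0,0,1,0,0,0,0,0,0,1,0,0,0,0,0,0,1],
)

```text
time: 13.35
tool_pos: [0.6001, -0.0602, 0.0361]
orientation: [-3.138, -0.0, 1.6]
ft_force: [-9.5, -1.2, 6.0]
finger_gap: 0.0002
grasp_force: 4.7
```

Emit:
drive_tool(
  rows=[0,0.5,0,0,0,0,1,0,0,0,0,0,0,1,0,0,0,0,0,0,1,0,0,0,0,0,0,1,0,0,0,0,0,0,1],
)

```text
time: 13.85
tool_pos: [0.6001, -0.0602, 0.0361]
orientation: [-3.137, -0.0, 1.6]
ft_force: [-12.1, -1.5, 8.7]
finger_gap: 0.0002
grasp_force: 5.8
```

Emit:
drive_tool(
  rows=[0,0,0,0,0,0,1,0,0,0,0,0,0,1,0,0,0,0,0,0,1,0,0,0,0,0,0,1,0,0,0,0,0,0,1],
)

```text
time: 14.35
tool_pos: [0.6001, -0.0602, 0.0361]
orientation: [-3.137, -0.0, 1.6]
ft_force: [-11.1, -1.5, 9.1]
finger_gap: 0.0002
grasp_force: 5.8
```

It is flush, but a wider part of the finger is wedging down on the plank's top edge (fz about 9 N). I'll back off, raise 8 mm and press again with the narrow tips so the push is purely horizontal.

Emit:
drive_tool(
  rows=[0,-4,0,0,0,0,1,0,-4,0,0,0,0,1,0,0,-4,0,0,0,1,0,0,-4,0,0,0,1,0,3,0,0,0,0,1],
)

```text
time: 14.85
tool_pos: [0.5984, -0.0595, 0.0452]
orientation: [3.14, -0.0, 1.601]
ft_force: [-0.3, -0.3, 0.2]
finger_gap: 0.0001
grasp_force: 0.0
```

Emit:
drive_tool(
  rows=[0,1,0,0,0,0,1,0,1,0,0,0,0,1,0,1,0,0,0,0,1,0,1,0,0,0,0,1,0,0,0,0,0,0,1],
)

```text
time: 15.35
tool_pos: [0.6009, -0.0595, 0.044]
orientation: [-3.14, -0.0, 1.601]
ft_force: [-5.5, 0.5, 2.4]
finger_gap: -0.0002
grasp_force: 2.8
```

Emit:
drive_tool(
  rows=[0,0.5,0,0,0,0,1,0,0.4,0,0,0,0,1,0,0,0,0,0,0,1,0,0,0,0,0,0,1,0,0,0,0,0,0,1],
)

```text
time: 15.85
tool_pos: [0.6011, -0.0594, 0.0439]
orientation: [-3.138, -0.001, 1.601]
ft_force: [-7.6, 0.3, 5.5]
finger_gap: -0.0003
grasp_force: 4.8
```

Emit:
drive_tool(
  rows=[0,0,-0.6,0,0,0,1,0,0,-0.6,0,0,0,1,0,0,-0.4,0,0,0,1,0,0,0,0,0,0,1,0,0,0,0,0,0,1],
)

```text
time: 16.35
tool_pos: [0.6014, -0.0595, 0.0452]
orientation: [-3.139, -0.0, 1.601]
ft_force: [-4.8, 0.1, -1.4]
finger_gap: 0.0001
grasp_force: 2.3
```

Emit:
drive_tool(
  rows=[0,0.6,-0.2,0,0,0,1,0,0.6,-0.2,0,0,0,1,0,0,0,0,0,0,1,0,0,0,0,0,0,1,0,0,0,0,0,0,1],
)

```text
time: 16.85
tool_pos: [0.6015, -0.0595, 0.0451]
orientation: [-3.137, -0.0, 1.6]
ft_force: [-8.5, 0.6, -1.5]
finger_gap: 0.0002
grasp_force: 3.9
```

Emit:
drive_tool(
  rows=[0,0.5,0,0,0,0,1,0,0,0,0,0,0,1,0,0,0,0,0,0,1,0,0,0,0,0,0,1,0,0,0,0,0,0,1],
)

```text
time: 17.35
tool_pos: [0.6016, -0.0595, 0.0451]
orientation: [-3.136, -0.0, 1.6]
ft_force: [-11.6, 0.3, 0.9]
finger_gap: 0.0
grasp_force: 5.0
```

Emit:
drive_tool(
  rows=[0,0,0,0,0,0,1,0,0,0,0,0,0,1,0,0,0,0,0,0,1,0,0,0,0,0,0,1,0,0,0,0,0,0,1],
)

```text
time: 17.85
tool_pos: [0.6016, -0.0595, 0.0451]
orientation: [-3.136, -0.0, 1.6]
ft_force: [-10.5, 0.2, 1.5]
finger_gap: -0.0
grasp_force: 5.0
```

Emit:
drive_tool(
  rows=[0,0,0,0,0,0,1,0,0,0,0,0,0,1,0,0,0,0,0,0,1,0,0,0,0,0,0,1,0,0,0,0,0,0,1],
)

```text
time: 18.35
tool_pos: [0.6016, -0.0595, 0.0451]
orientation: [-3.136, -0.0, 1.6]
ft_force: [-9.6, 0.5, 1.1]
finger_gap: 0.0002
grasp_force: 5.0
```

Emit:
drive_tool(
  rows=[0,-0.5,0,0,0,0,1,0,-3,0,0,0,0,1,0,-15,0,0,0,0,1,0,-15,-10,0,0,0,1,0,-10,-40,0,0,0,1],
)

```text
time: 18.85
tool_pos: [0.5584, -0.0604, 0.0939]
orientation: [-3.137, 0.001, 1.601]
ft_force: [0.5, 1.7, 0.7]
finger_gap: 0.0002
grasp_force: 0.0
```

Emit:
drive_tool(
  rows=[0,-10,-45,0,0,0,1,0,-10,-45,0,0,0,1,-30,0,-40,0,0,0,1,-30,0,0,0,0,0,1,0,0,0,0,0,0,1],
)

```text
time: 19.35
tool_pos: [0.5435, -0.126, 0.2286]
orientation: [3.136, 0.001, 1.595]
ft_force: [-1.1, 0.2, -0.3]
finger_gap: -0.0002
grasp_force: 0.0
```

```bash
python3 look.py t6; python3 - <<'E'
from h import *
im,d=r.capture('wrist');cv2.imwrite('pics/w4.png',cv2.resize(im[:,:,::-1],None,fx=2,fy=2)[0:500,400:1000])
for q,z in(('post',.012),('fence',.012),('end_stop',.026),('plank_centre',.032)):
    for o in r.spot_point(q,'wrist')[:1]: print(q,o['uv'],round(o['conf'],2),px2w('wrist',*o['uv'],z).round(4))
E
```

```text
19.35 [ 0.5435 -0.126   0.2286] [3.136e+00 1.000e-03 1.595e+00] [-1.1  0.2 -0.3]
post [323.8, 35.1] 0.8 [0.5886 0.0504 0.012 ]
fence [392.9, 137.7] 0.81 [ 0.6704 -0.0574  0.012 ]
end_stop [368.2, 7.1] 0.65 [0.6337 0.0855 0.026 ]
plank_centre [374.8, 131.6] 0.69 [ 0.6421 -0.0524  0.032 ]
```

View pics/w4.png

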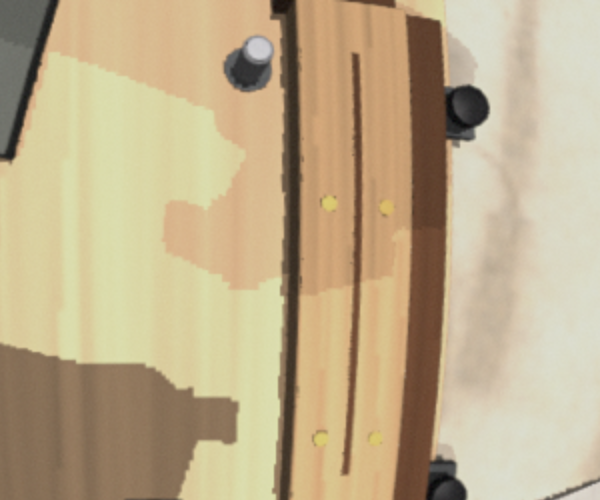

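View pics/t6.png

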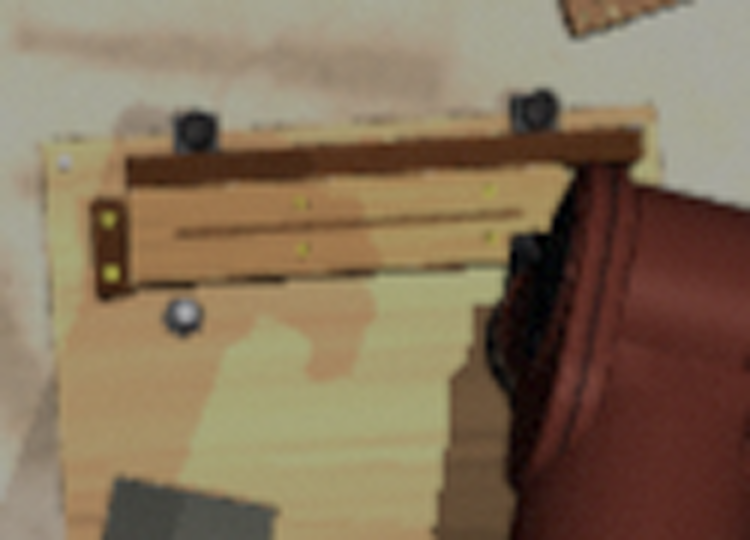

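It looks flush and butted. One close look at the stop end to confirm.

Emit:
drive_tool(
  rows=[40,12,0,0,0,0,1,40,12,0,0,0,0,1,40,12,0,0,0,0,1,20,12,0,0,0,0,1,0,0,0,0,0,0,1],
)

```text
time: 20.15
tool_pos: [0.5873, 0.0252, 0.2254]
orientation: [-3.141, -0.0, 1.608]
ft_force: [-0.2, -0.4, 0.2]
finger_gap: 0.0003
grasp_force: 0.0
```

```bash
python3 - <<'E'
from h import *
im,d=r.capture('wrist');u,v=[],[]
ci=r.camera_info('wrist');F=f(ci)
c=(np.array(ci['world_to_cam'])@[.637,.03,.046,1])[:3];a=np.arctan2(np.hypot(c[0],c[1]),-c[2]);n=np.hypot(c[0],c[1])
u=ci['cx']+F*a*c[0]/n;v=ci['cy']-F*a*c[1]/n;print(u,v)
x0=int(np.clip(u-100,0,360));y0=int(np.clip(v-75,0,270));print(x0,y0)
cv2.imwrite('pics/w5.png',cv2.resize(im[y0:y0+150,x0:x0+200,::-1],None,fx=4,fy=4,interpolation=cv2.INTER_CUBIC))
E
```

```text
327.46206007441697 188.54778804069596
227 113
```

View pics/w5.png

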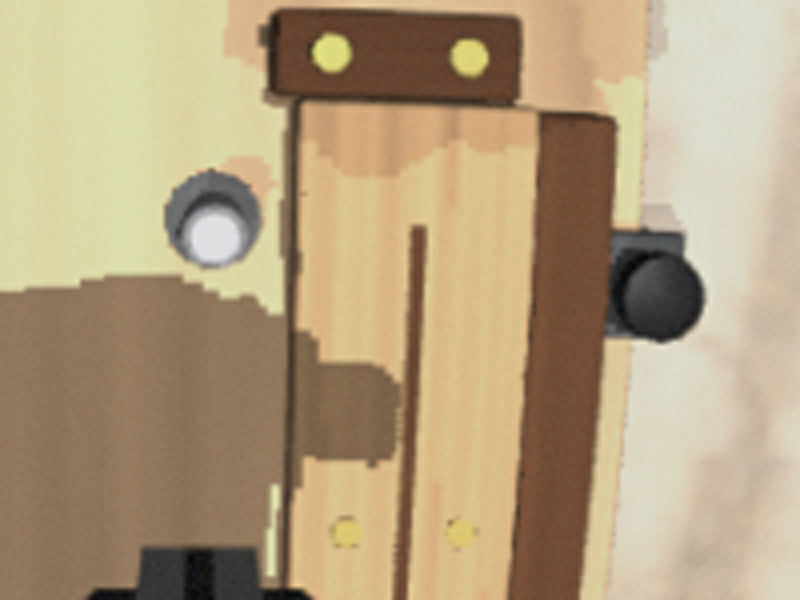

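The plank's end at (300–538, 100–110) lies against the end stop, and its side against the fence, with no visible gap. Handing in.

```bash
python3 -c "
from bench import r
print(r.close_job())"
```

```text
the job is handed in; nothing more can be done
None
```

The job is handed in at about 20 s: the plank was pivoted against the post into line, butted against the end stop and pressed flush to the fence at about 10 N for just over a second, with no gap visible in the last close view, no sign that the fence shifted, and nothing else pushed.

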